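# Nest the desk trays

## Task

Clear some writing room: nest the three open-fronted aluminium trays in size order, each pushed back first through the mouth of the next bigger one and fully home against its back wall, with the largest staying where it is, screwed to the desk. Slide the trays along, keeping them down on the desk rather than lifting them, and leave the torch, hole punch, pencil tin and paperweight where they are.

Things in the scene. Friction and masses are not known exactly. Their poses are not given: they have to be found in the camera images.
- tray_large: Largest of three alike bare aluminium scoop trays (open top, open front): 140 deep (x), 110 wide (y), 60 mm high; walls 4, floor 2. Origin: underside centre; -x open mouth, +x closed back. Back bottom edge bevelled (last 20 rises 9) to ride over a floor edge. Screwed down, mouth roughly to the robot. Medium tray fits in with 6 mm each side; home, its origin is at x +6, z +2 mm here.
- tray_medium: Middle of three alike bare aluminium scoop trays (open top, open front): 120 deep (x), 90 wide (y), 53 mm high; walls 4, floor 2. Origin: underside centre; -x open mouth, +x closed back. Back bottom edge bevelled (last 20 rises 9) to ride over a floor edge. Loose, under 0.4 kg, mouth roughly to the robot. Small tray fits in with 6 mm each side; home, its origin is at x +6, z +2 mm here.
- tray_small: Smallest of three alike bare aluminium scoop trays (open top, open front): 100 deep (x), 70 wide (y), 46 mm high; walls 4, floor 2. Origin: underside centre; -x open mouth, +x closed back. Back bottom edge bevelled (last 20 rises 9) to ride over a floor edge. Loose, under 0.4 kg, mouth roughly to the robot.
- torch: bystander: black plastic torch lying down, 150 mm long along x, 44 mm high and wide; origin under its middle
- hole_punch: bystander: grey steel hole punch with a broad press lever, 85 mm (x) by 120 mm (y), 60 mm high; origin centre of underside
- pencil_tin: bystander: upright round aluminium pencil tin, 72 mm across, 85 mm high, empty; origin centre of underside
- paperweight: bystander: round glass paperweight, 76 mm across, 51 mm high; origin centre of underside
There are look-alikes about, which are no part of the job. Leave any turquoise look-alike of the tray_medium alone.

How it is judged:
By the outcome, as a careful person would: the job done as asked, in the order asked, and still so for the second after the job is handed in, with the robot touching nothing.
It also fails if it takes over 72 s, if anything falls off the work surface, if the arm or the gripper's body presses on something with over 40 N, if the wrist force passes 120 N, or if a joint passes its speed limit or range.

## Robot

A 6-joint arm with a two-finger parallel gripper is mounted at the origin on the work surface. World frame = base frame: x ahead of the robot, y to its left, z up, the work surface at z = 0. Lengths are in m, angles in degrees, forces in N, time in s.
With the tool pointing down it reaches from about 0.375 to 0.9 m from the base axis. Payload 3.1 kg.
Tool frame: the origin (TCP) lies at the centre of the arm's flange, where the gripper is bolted on; the fingertips stand 182 mm ahead of it and the grasp point (between the pads) lies 164 mm ahead of it; z points along the fingers, y is the line along which they close (so a half turn about z gives the same grasp; the last joint's range is limited). The gripper opens to 87 mm and grips with 3 to 60 N. Pads are 19 mm wide; open, the fingers measure 117 mm over their backs; the gripper's body (75 mm by 190 mm) begins 51 mm behind the grasp point.
Start: joints at [-77.091, 30.224, 82.088, -0, 67.689, -10.227], TCP at [0.246, -0.575, 0.405] pointing down, gripper open.
Joint ranges: [-176.69, 176.69], [-43.24, 126.21], [12.49, 139.97], [-82, 262], [0, 151.66], [-163.58, 163.58]. Speed limits (degrees/s): [159.86, 159.86, 180, 180, 180, 180].

## Interface

Orientations are given as [roll, pitch, yaw] about the fixed x, y, z axes, in that order (R = Rz(yaw) Ry(pitch) Rx(roll)).
In Python, from workcell import env gives the robot as it stands.
- The arm moves only by the shell command python3 -m crank 'ROWS' [FORCE]. ROWS is JSON, a list of rows, each a list of 3 entries, a list of its own where there are three numbers: the closure, from 0 (fully open) to 1 (shut), then the shift along the tool's x, y, z scaled (see below), then the turn about the tool's z scaled (see below). A call has 1 to 5 rows; each row shifts and turns the commanded pose from where the row before left it, along the tool's axes as they then stand; what a row does not reach is not made up. The controller multiplies each number of a shift by 0.02 m and each number of a turn by 0.08 rad. A row lasts 1/12 s, in which the tool goes at most 41.7 mm and 7.16 degrees, less where a joint would pass 70% of its speed; a pose out of reach is approached as far as the arm can. A call with a number of a shift or a turn outside -1 to 1 is refused whole. A call with a gripper value outside its range is refused whole. The fingers move at their own pace and stop on an object; FORCE is the grip in N (left out, the last holds). Time passes only in rows, so rows that do not move let the fingers close. It gives the time, the measured TCP pose, the force, the opening and the grip force at its end, in the units of the state.
- env.observe(): the state, without advancing time (a new reading comes with each control period).
- env.read_camera(name): name is "side" or "top"; returns the picture (480x640x3 uint8, red, green, blue); there is no depth.
- env.get_calibration(name): a dict with "fx", "fy", "cx", "cy" (pixels), "k1" (the pictures are not rectified: a ray, as slopes to the right and down, at radius r is drawn at 1 + k1 r^2 times it, then the intrinsics apply), "R" (3x3) and "t" (3): a world point X has camera coordinates R X + t. Camera axes: x right, y down, z forward; pixel columns grow to the right and rows downward; lengths in m; the calibration is good to about 2 mm. A picture is of the moment at which its call begins. get_calibration takes no time and is no camera call.
- env.sign_off(): hands the job in; it is judged then, once.
The state is a dict: "time_s": time; "qpos": joint angles; "joint_velocities": joint speeds; "joint_efforts": joint torques, N m; "tcp_pos": TCP position; "ee_rot": TCP orientation; "contact_force": force on the tool from outside, world axes, zero at the start; "ft_torque": the same for the moment, N m; "finger_gap": finger opening in m; "grasp_force": force on a finger pad.
Only numpy, scipy, OpenCV 4.12 (cv2) and the standard library are available. Lean on these libraries where they do the work, as an engineer would, in place of code of your own. Each camera call takes 0.05 s, during which the arm holds its last target. There are 200 camera calls.

## Working session

There is one attempt and no reset: what is moved stays moved. The work goes in short steps, Python scripts to look and compute and a shell command to move; the robot and the scene stay as the last step left them, time stands still between calls to the robot, and variables do not carry over. Pictures are saved under pics/ and viewed, at most 10 in all, crops included, and the job is handed in when it is done.

```bash
ls; mkdir -p pics; python3 - <<'E'
from workcell import env
import cv2
for n in("top","side"):
    im=env.read_camera(n); cv2.imwrite(f"pics/{n}0.png",im[:,:,::-1]); c=env.get_calibration(n); print(n,c)
s=env.observe(); print(s)
E
```

```text
pics
top {'fx': 585.5690353169259, 'fy': 585.5690353169259, 'cx': 325.8271057766439, 'cy': 237.5287494599691, 'k1': -0.08519783270133917, 'R': array([[ 0.01778069, -0.9998302 ,  0.00483905],
       [-0.99756225, -0.01806658, -0.06740289],
       [ 0.06747887, -0.00362879, -0.9977141 ]]), 't': array([-0.09199938,  0.53262721,  1.60417228])}
side {'fx': 480.31878076119733, 'fy': 480.31878076119733, 'cx': 315.1643229861921, 'cy': 237.30529105224883, 'k1': -0.09962958748323082, 'R': array([[-0.88538959, -0.4646968 ,  0.01192304],
       [-0.3037706 ,  0.55898015, -0.77153393],
       [ 0.35186461, -0.68672998, -0.63607643]]), 't': array([0.40577038, 0.24248634, 0.90493762])}
{'time_s': 0.1, 'qpos': array([-7.70920957e+01,  3.02753608e+01,  8.21496626e+01,  1.02396513e-03,
        6.76891184e+01, -1.02279481e+01]), 'joint_velocities': array([ 0.03762676, -0.10446383, -0.12245215, -0.07831049, -0.01236138,
        0.09378996]), 'joint_efforts': array([ 7.98137876e-05, -4.40986562e+01, -1.77150267e+01,  6.35385630e-02,
        5.33622375e-02, -4.09728989e-05]), 'tcp_pos': array([ 0.24552309, -0.57442092,  0.40384724]), 'ee_rot': array([-1.79887840e+02, -2.11990469e-02,  2.31354419e+01]), 'contact_force': array([ 0.10558624, -0.69202358, -0.68442864]), 'ft_torque': array([ 0.00483818, -0.00102316, -0.05300686]), 'grasp_force': 0.0, 'finger_gap': 0.08707178498336711}
```

View pics/top0.png

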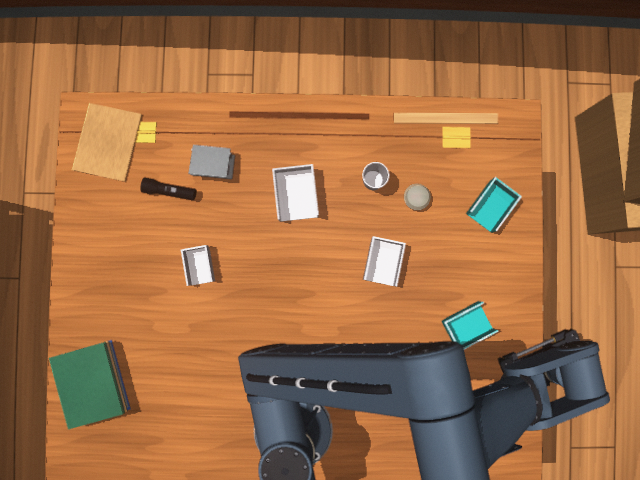

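View pics/side0.png

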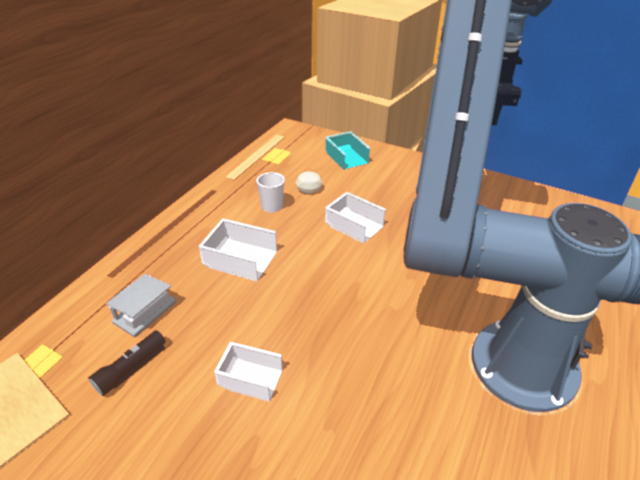

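The top view shows bare trays at (297,193) large, (386,261) medium and (198,265) small. Turquoise look-alikes are at (494,205) and (471,325) and stay out of it. The hole punch is at (211,162), torch (168,189), tin (376,176) and paperweight (418,197). In the side view the trays are at (238,250) large, (355,217) medium and (249,370) small, all with their mouths towards the robot.

Candidates for medium: bare (386,261) against turquoise (494,205) and (471,325). I choose the bare one. Next is a close crop to confirm and to read the corners.

```bash
cat > h.py <<'E'
import numpy as np,cv2
from workcell import env
def ray(n,px):
    c=env.get_calibration(n);K=np.array([[c['fx'],0,c['cx']],[0,c['fy'],c['cy']],[0,0,1]])
    u=cv2.undistortPoints(np.array([[px]],float),K,np.array([c['k1'],0,0,0.]))[0,0]
    R=np.array(c['R']);return -R.T@np.array(c['t']),R.T@np.array([u[0],u[1],1])
def plane(n,px,z):
    o,d=ray(n,px);return o+d*(z-o[2])/d[2]
def two(p,q):
    (a,d),(b,e)=ray('top',p),ray('side',q)
    s=np.linalg.lstsq(np.c_[d,-e],b-a,rcond=None)[0];P,Q=a+s[0]*d,b+s[1]*e
    return (P+Q)/2,np.linalg.norm(P-Q)
E
python3 - <<'E'
import cv2,numpy as np
from h import *
out=[]
for n,cs in(("top",[(297,193),(386,261),(198,265)]),("side",[(238,250),(355,217),(249,370)])):
    im=cv2.imread(f"pics/{n}0.png"); r=[]
    for x,y in cs:
        w=33 if n=="top" else 42
        c=cv2.resize(im[y-w:y+w,x-w:x+w],(264,264),interpolation=cv2.INTER_CUBIC)
        s=264/(2*w)
        for k in range((x-w)//10*10+10,x+w,10): cv2.line(c,(int((k-x+w+.5)*s),0),(int((k-x+w+.5)*s),6),(0,0,255),1)
        for k in range((y-w)//10*10+10,y+w,10): cv2.line(c,(0,int((k-y+w+.5)*s)),(6,int((k-y+w+.5)*s)),(0,0,255),1)
        r.append(c)
    out.append(np.hstack(r))
cv2.imwrite("pics/crop.png",np.vstack(out))
for nm,p,z in [("punch",(211,162),.06),("torch",(168,189),.03),("tin",(376,176),.085),("pw",(418,197),.03)]: print(nm,plane('top',p,z).round(3))
E
```

```text
punch [0.733 0.235 0.06 ]
torch [0.661 0.359 0.03 ]
tin [ 0.697 -0.214  0.085]
pw [ 0.651 -0.336  0.03 ]
```

View pics/crop.png

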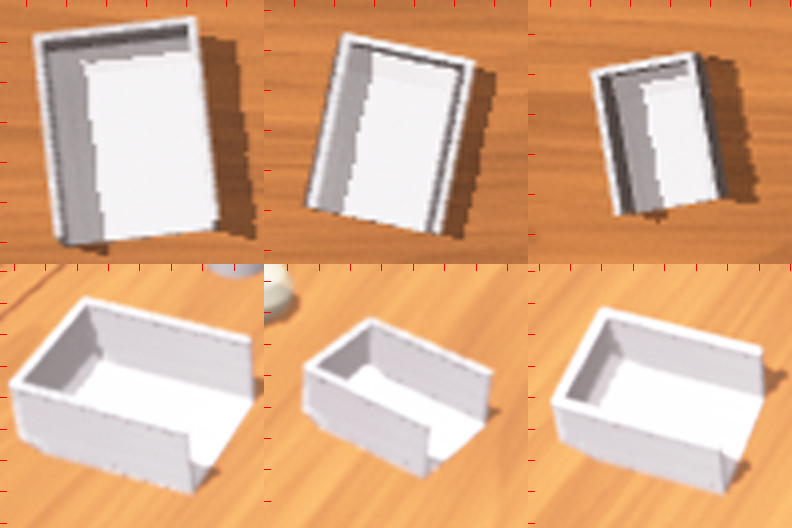

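The close crop confirms three bare grey trays with closed backs away from the robot and mouths towards it. Next I triangulate the rim corners I read off.

```bash
python3 - <<'E'
from h import *
D={'L':((297,193),(238,250),[(34,35),(196,18),(57,240),(216,228)],[(12,120),(86,34),(189,170),(251,75)],.06,140,110),
'M':((386,261),(355,217),[(77,33),(211,62),(42,207),(176,234)],[(39,104),(106,56),(165,165),(228,109)],.053,120,90),
'S':((198,265),(249,370),[(63,72),(168,53),(87,214),(196,198)],[(24,137),(76,45),(196,185),(235,83)],.046,100,70)}
for k,(tc,sc,t,s,z,dx,dy) in D.items():
    T=[(tc[0]-33+a/4-.5,tc[1]-33+b/4-.5) for a,b in t];S=[(sc[0]-42+a/3.143-.5,sc[1]-42+b/3.143-.5) for a,b in s]
    print(k,[ (two(p,q)[0].round(3).tolist(),round(two(p,q)[1],3)) for p,q in zip(T,S)])
    for n,P in(('top',T),('side',S)):
        P=np.array([plane(n,p,z)[:2] for p in P]);v=P[0]-P[2]+P[1]-P[3];w=P[0]-P[1]+P[2]-P[3]
        print(n,P.mean(0).round(4),'len',np.linalg.norm(v)/2,'wid',np.linalg.norm(w)/2,'yaw',np.degrees([np.arctan2(v[1],v[0]),np.arctan2(-w[0],w[1])]).round(1))
E
```

```text
L [([0.718, 0.068, 0.056], np.float64(0.001)), ([0.733, -0.042, 0.055], np.float64(0.001)), ([0.579, 0.049, 0.054], np.float64(0.001)), ([0.591, -0.057, 0.058], np.float64(0.005))]
top [0.6538 0.0038] len 0.14288485761790615 wid 0.10939307800785658 yaw [7.1 6.2]
side [0.6525 0.0088] len 0.139418955077279 wid 0.10938843517429958 yaw [6.9 8. ]
M [([0.54, -0.207, 0.049], np.float64(0.001)), ([0.522, -0.299, 0.046], np.float64(0.002)), ([0.421, -0.185, 0.047], np.float64(0.0)), ([0.404, -0.276, 0.047], np.float64(0.001))]
top [ 0.4711 -0.2413] len 0.11962415716119407 wid 0.09277556598566938 yaw [-10.8 -10.8]
side [ 0.4692 -0.2337] len 0.11994335225067737 wid 0.09050703498857152 yaw [-10.9 -10.9]
S [([0.493, 0.315, 0.044], np.float64(0.001)), ([0.508, 0.245, 0.038], np.float64(0.002)), ([0.395, 0.295, 0.042], np.float64(0.002)), ([0.41, 0.223, 0.038], np.float64(0.003))]
top [0.4509 0.2682] len 0.09948102849361799 wid 0.07422180314752695 yaw [12.1 10.4]
side [0.4493 0.273 ] len 0.10047880294270066 wid 0.0693082949547592 yaw [11.8 11.6]
```

Sizes and heights agree: rims read about 4 mm low, and lengths and widths match the text. So the poses are large (0.6535, 0.005) at 7°, medium (0.4705, -0.239) at -10.9° and small (0.450, 0.270) at 11.6°. I go to the medium tray's back wall first, with the finger line along tray x.

```bash
python3 -m crank '[[0,[0,0,0],-1],[0,[0,0,0],-1],[0,[0,0,0],-1],[0,[0,0,0],-1],[0,[0,0,0],-1]]' 25
python3 -m crank '[[0,[0,0,0],-1],[0,[0,0,0],-1],[0,[0,0,0],-1],[0,[0,0,0],-1],[0,[0,0,0],-1]]'
python3 -m crank '[[0,[0,0,0],-1],[0,[0,0,0],-1],[0,[0,0,0],-0.2],[0,[0.93,0.54,0],0],[0,[0.93,0.54,0],0]]'
python3 -m crank '[[0,[0.93,0.54,0],0],[0,[0.93,0.54,0],0],[0,[0.93,0.54,0],0],[0,[0.93,0.54,0],0],[0,[0.93,0.54,0],0]]'
python3 -m crank '[[0,[0.93,0.54,0],0],[0,[0.93,0.54,0],0],[0,[0.93,0.54,0],0],[0,[0.93,0.54,0],0],[0,[0.93,0.54,0],0]]'
python3 -m crank '[[0,[0.93,0.54,0],0],[0,[0.93,0.54,0],0],[0,[0.93,0.54,0],0],[0,[0.93,0.54,0],0],[0,[0.93,0.54,0],0]]'
python3 -m crank '[[0,[0.93,0.54,0],0],[0,[0.93,0.54,0],0],[0,[0.93,0.54,0],0],[0,[0,0,0],0],[0,[0,0,0],0]]'
cat >> h.py <<'E'
def go(x,y,z,yaw):
    s=env.observe();p=np.array(s['tcp_pos']);w=s['ee_rot'][2]
    dt=(-(yaw-w)+180)%360-180
    a=np.radians(yaw);d=np.array([x,y,z])-p
    print('pose',p.round(4),round(w,2),'gap',round(s['finger_gap'],4),'t',s['time_s'],'F',np.round(s['contact_force'],1))
    print('turn units',round(np.radians(dt)/.08,2),'then shift units',(np.array([d[0]*np.cos(a)+d[1]*np.sin(a),d[0]*np.sin(a)-d[1]*np.cos(a),-d[2]])/.02).round(2))
E
python3 -c "
from h import *
go(.5275,-.250,.202,79.1)"
```

```text
time_s: 0.52
tcp_pos: [0.2456, -0.5745, 0.4042]
ee_rot: [-179.9, -0.0, 46.3]
contact_force: [0.6, -0.3, 0.4]
finger_gap: 0.0872
grasp_force: 0.0
time_s: 0.93
tcp_pos: [0.2456, -0.5745, 0.4042]
ee_rot: [-180.0, -0.1, 69.2]
contact_force: [0.1, 1.0, -0.2]
finger_gap: 0.087
grasp_force: 0.0
time_s: 1.35
tcp_pos: [0.2734, -0.5426, 0.4042]
ee_rot: [-180.0, -0.0, 78.8]
contact_force: [1.0, -0.5, -0.2]
finger_gap: 0.0867
grasp_force: 0.0
time_s: 1.77
tcp_pos: [0.3451, -0.4603, 0.4044]
ee_rot: [-180.0, -0.0, 79.0]
contact_force: [-1.0, -0.3, 0.3]
finger_gap: 0.0873
grasp_force: 0.0
time_s: 2.18
tcp_pos: [0.4157, -0.3792, 0.4045]
ee_rot: [-180.0, -0.0, 79.0]
contact_force: [0.2, -1.5, 0.3]
finger_gap: 0.0868
grasp_force: 0.0
time_s: 2.6
tcp_pos: [0.4864, -0.2981, 0.4045]
ee_rot: [-180.0, -0.0, 79.0]
contact_force: [0.2, 0.3, 0.1]
finger_gap: 0.087
grasp_force: 0.0
time_s: 3.02
tcp_pos: [0.5287, -0.2496, 0.4044]
ee_rot: [-180.0, 0.0, 79.1]
contact_force: [0.5, -0.3, -0.4]
finger_gap: 0.0872
grasp_force: 0.0
pose [ 0.5287 -0.2496  0.4044] 79.13 gap 0.0872 t 3.0167 F [ 0.5 -0.3 -0.4]
turn units 0.01 then shift units [-0.03 -0.05 10.12]
```

```bash
python3 -m crank '[[0,[0,0,1],0],[0,[0,0,1],0],[0,[0,0,1],0],[0,[0,0,1],0],[0,[0,0,1],0]]' 
python3 -m crank '[[0,[0,0,1],0],[0,[0,0,1],0],[0,[0,0,1],0],[0,[0,0,1],0],[0,[0,0,1],0]]' |tail -3
python3 -m crank '[[0.5,[0,0,0],0],[0.7,[0,0,0],0],[0.8,[0,0,0],0],[0.9,[0,0,0],0],[0.9,[0,0,0],0]]' 25
python3 -m crank '[[1,[0,0,0],0],[1,[0,0,0],0],[1,[0,0,0],0],[1,[0,0,0],0],[1,[0,0,0],0]]'
python3 - <<'E'
from h import *
L=np.array([.6535,.005]);a=np.radians(7);u=np.array([np.cos(a),np.sin(a)])
P=L-.140*u+.058*u; go(P[0],P[1],.202,97)
im=env.read_camera('top');cv2.imwrite('pics/g1.png',cv2.resize(im[120:320,220:470,::-1],None,fx=3,fy=3))
E
```

```text
time_s: 3.43
tcp_pos: [0.5275, -0.2515, 0.3039]
ee_rot: [-180.0, 0.0, 78.9]
contact_force: [-0.3, 0.1, -1.1]
finger_gap: 0.0871
grasp_force: 0.0
contact_force: [-0.0, -0.1, -0.5]
finger_gap: 0.0866
grasp_force: 0.0
time_s: 4.27
tcp_pos: [0.5286, -0.2509, 0.2062]
ee_rot: [179.9, 0.1, 79.0]
contact_force: [0.2, 0.1, 0.4]
finger_gap: 0.0613
grasp_force: 0.0
time_s: 4.68
tcp_pos: [0.5283, -0.2504, 0.2049]
ee_rot: [180.0, 0.0, 79.1]
contact_force: [0.2, -0.6, -0.4]
finger_gap: 0.0281
grasp_force: 0.0
pose [ 0.5283 -0.2504  0.2049] 79.06 gap 0.0281 t 4.6833 F [ 0.2 -0.6 -0.4]
turn units -3.91 then shift units [11.91  3.67  0.14]
```

View pics/g1.png

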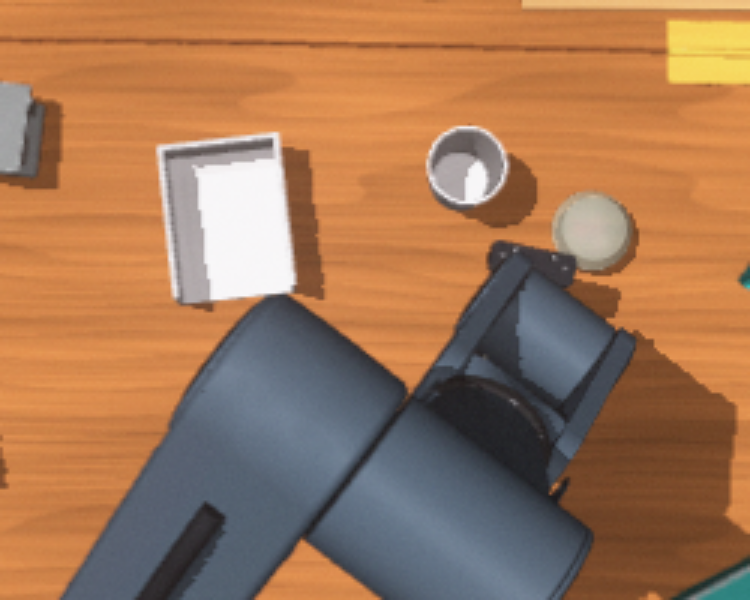

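Large tray at crop (227,218) is undisturbed, and the gripper is over the medium tray's back wall. Fingers are still closing, so I finish the grip and then drag to in front of the mouth.

```bash
python3 -m crank '[[1,[0,0,0],0],[1,[0,0,0],0],[1,[0,0,0],0],[1,[0,0,0],0],[1,[0,0,0],0]]' 
python3 -m crank '[[1,[0,0,0],0],[1,[0,0,0],-1],[1,[0,0,0],-1],[1,[0,0,0],-1],[1,[0,0,0],-0.91]]'
python3 -m crank '[[1,[0.85,0.26,0],0],[1,[0.85,0.26,0],0],[1,[0.85,0.26,0],0],[1,[0.85,0.26,0],0],[1,[0.85,0.26,0],0]]' |tail -3
python3 -m crank '[[1,[0.85,0.26,0],0],[1,[0.85,0.26,0],0],[1,[0.85,0.26,0],0],[1,[0.85,0.26,0],0],[1,[0.85,0.26,0],0]]' |tail -3
python3 -m crank '[[1,[0.85,0.26,0],0],[1,[0.85,0.26,0],0],[1,[0.85,0.26,0],0],[1,[0.85,0.26,0],0],[1,[0,0,0],0]]'
python3 - <<'E'
from h import *
go(.5721,-.005,.202,97)
for n in('top','side'): cv2.imwrite(f'pics/g2{n}.png',env.read_camera(n)[:,:,::-1])
a=cv2.imread('pics/g2top.png')[130:330,230:430];b=cv2.imread('pics/g2side.png')[180:380,190:390]
cv2.imwrite('pics/g2.png',cv2.resize(np.hstack([a,b]),None,fx=2,fy=2,interpolation=cv2.INTER_CUBIC))
E
```

```text
time_s: 5.15
tcp_pos: [0.5284, -0.2505, 0.2047]
ee_rot: [180.0, 0.0, 79.0]
contact_force: [1.0, -0.2, -1.0]
finger_gap: 0.0037
grasp_force: 25.0
time_s: 5.57
tcp_pos: [0.5276, -0.2499, 0.2046]
ee_rot: [-179.9, -0.1, 97.2]
contact_force: [-2.2, 1.0, 0.8]
finger_gap: 0.0037
grasp_force: 25.0
contact_force: [-0.7, -0.9, -1.7]
finger_gap: 0.0037
grasp_force: 25.0
contact_force: [-0.3, -1.4, -0.9]
finger_gap: 0.0037
grasp_force: 25.0
time_s: 6.82
tcp_pos: [0.5716, -0.0026, 0.2047]
ee_rot: [-180.0, -0.1, 97.1]
contact_force: [-1.0, 1.0, 0.2]
finger_gap: 0.0038
grasp_force: 25.0
pose [ 0.5716 -0.0026  0.2047] 97.11 gap 0.0038 t 6.8167 F [-1.   1.   0.2]
turn units 0.02 then shift units [-0.12  0.01  0.14]
```

View pics/g2.png

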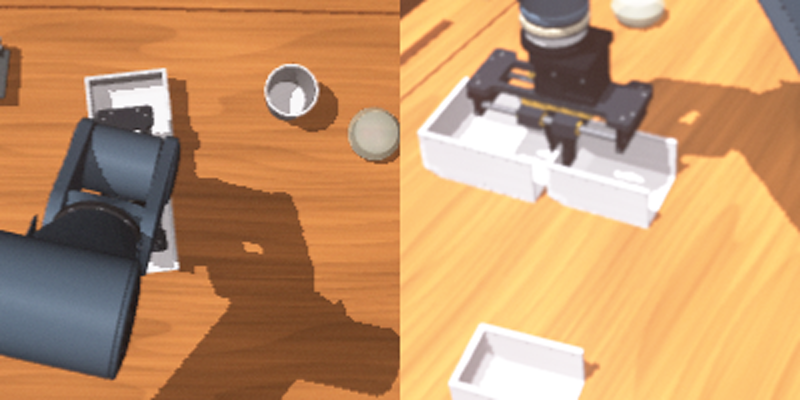

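Medium tray is gripped square in front of the large tray's mouth (side crop (610,190) against (485,150)). I zoom the side view to check the lateral fit.

```bash
python3 - <<'E'
import cv2
a=cv2.imread('pics/g2side.png');c=a[205:305,195:335]
c=cv2.resize(c,None,fx=5.7,fy=5.7,interpolation=cv2.INTER_CUBIC)
for k in range(200,335,10): cv2.line(c,(int((k-195+.5)*5.7),0),(int((k-195+.5)*5.7),8),(0,0,255),1)
for k in range(210,305,10): cv2.line(c,(0,int((k-205+.5)*5.7)),(8,int((k-205+.5)*5.7)),(0,0,255),1)
cv2.imwrite('pics/g3.png',c)
E
```

```text
(no output)
```

View pics/g3.png

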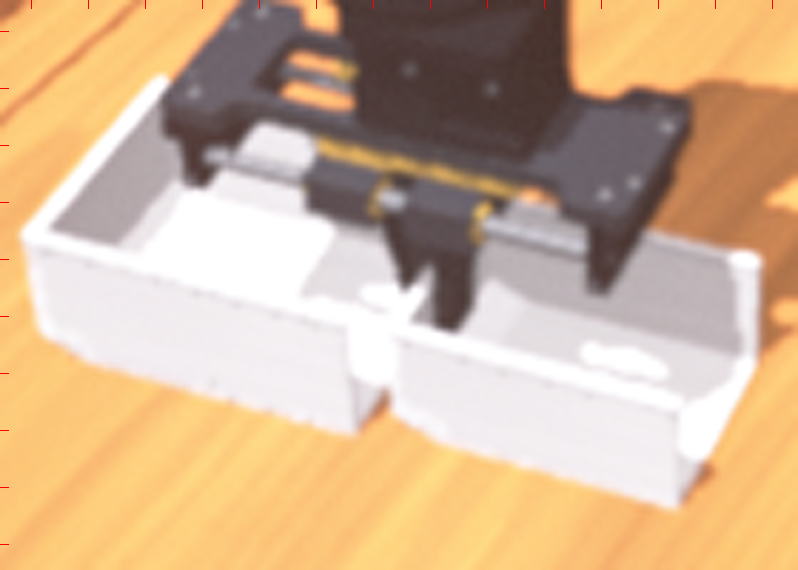

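```bash
python3 - <<'E'
from h import *
f=lambda c,z:plane('side',(195+c[0]/5.7-.5,205+c[1]/5.7-.5),z)[:2]
a=np.radians(7);R=np.array([[np.cos(a),np.sin(a)],[-np.sin(a),np.cos(a)]])
o=f((348,323),.06)
for n,c,z in [('LBL',(23,233),.06),('LFL',(348,323),.06),('LFLbot',(357,433),0),('LBbot',(85,362),0),('MBL',(388,328),.053),('MFL',(682,403),.053),('MFR',(758,258),.053),('MFLbot',(680,508),0),('Mbevbot',(445,440),0)]:
    print(n,(R@(f(c,z)-o)*1000).round(1))
E
```

```text
LBL [ 1.423e+02 -1.000e-01]
LFL [0. 0.]
LFLbot [ 1.3 -1.4]
LBbot [121.6   2.5]
MBL [-11.6  -9.8]
MFL [-130.3  -12.4]
MFR [-129.1  -99.7]
MFLbot [-131.1   -9.8]
Mbevbot [-32.4 -10.5]
```

Lateral offset is -10 mm as wanted and it is square. I advance 20 mm into the mouth, release, rise, turn a quarter and set up for a two-finger push on the inside of the back wall.

```bash
python3 -m crank '[[1,[0,0.5,0],0],[1,[0,0.5,0],0],[1,[0,0,0],0],[0.5,[0,0,0],0],[0.5,[0,0,0],0]]' 
python3 -m crank '[[0.5,[0,0,0],0],[0.5,[0,0,0],0],[0.5,[0,0,-0.9],0],[0.5,[0,0,-0.9],0],[0.5,[0,0,-0.9],0]]'
python3 -m crank '[[0.65,[0,-0.6,-0.9],0],[0.65,[0,-0.6,0],1],[0.65,[0,0,0],1],[0.65,[0,0,0],1],[0.65,[0,0,0],1]]'|tail -3
python3 -m crank '[[0.65,[0,0,0],1],[0.65,[0,0,0],1],[0.65,[0,0,0],1],[0.65,[0,0,0],1],[0.65,[0,0,0],1]]'|tail -3
python3 -m crank '[[0.65,[0,0,0],1],[0.65,[0,0,0],1],[0.65,[0,0,0],1],[0.65,[0,0,0],1],[0.65,[0,0,0],1]]'|tail -3
python3 -m crank '[[0.65,[0,0,0],1],[0.65,[0,0,0],1],[0.65,[0,0,0],1],[0.65,[0,0,0],1],[0.65,[0,0,0],1]]'
python3 -m crank '[[0.65,[0,0,0],0.6],[0.65,[0,0,0],0],[0.65,[0,0,0],0]]'
python3 - <<'E'
from h import *
L=np.array([.6535,.005]);a=np.radians(7);u=np.array([np.cos(a),np.sin(a)])
P=np.array([.5716,-.0026])+(.02-.024)*u; go(P[0],P[1],.203,7)
E
```

```text
time_s: 7.33
tcp_pos: [0.5911, -0.0037, 0.2047]
ee_rot: [-180.0, 0.0, 96.9]
contact_force: [0.0, -0.4, 0.4]
finger_gap: 0.0108
grasp_force: 0.0
time_s: 7.75
tcp_pos: [0.5909, -0.003, 0.2589]
ee_rot: [-179.9, -0.0, 97.0]
contact_force: [0.9, 0.2, -0.1]
finger_gap: 0.0399
grasp_force: 0.0
contact_force: [0.1, -0.1, 0.1]
finger_gap: 0.0312
grasp_force: 0.0
contact_force: [0.4, -0.2, 0.3]
finger_gap: 0.0305
grasp_force: 0.0
contact_force: [0.6, 0.1, 0.3]
finger_gap: 0.0303
grasp_force: 0.0
time_s: 9.42
tcp_pos: [0.5672, -0.0059, 0.2767]
ee_rot: [-180.0, 0.0, 9.7]
contact_force: [0.2, 0.3, 0.5]
finger_gap: 0.0306
grasp_force: 0.0
time_s: 9.67
tcp_pos: [0.5674, -0.0059, 0.2767]
ee_rot: [-180.0, 0.0, 7.2]
contact_force: [0.7, 0.3, -0.2]
finger_gap: 0.0307
grasp_force: 0.0
pose [ 0.5674 -0.0059  0.2767] 7.21 gap 0.0307 t 9.6667 F [ 0.7  0.3 -0.2]
turn units 0.05 then shift units [ 0.03 -0.14  3.69]
```

```bash
python3 -m crank '[[0.65,[0,-0.1,0.9],0],[0.65,[0,0,0.9],0],[0.65,[0,0,0.9],0],[0.65,[0,0,0.9],0],[0.65,[0,0,0],0]]' 
python3 -m crank '[[0.65,[0.5,0,0],0],[0.65,[0.5,0,0],0],[0.65,[0.5,0,0],0],[0.65,[0.5,0,0],0],[0.65,[0.5,0,0],0]]'
python3 -m crank '[[0.65,[0.5,0,0],0],[0.65,[0.5,0,0],0],[0.65,[0.5,0,0],0],[0.65,[0.5,0,0],0],[0.65,[0.5,0,0],0]]'
python3 -m crank '[[0.65,[0.5,0,0],0],[0.65,[0.5,0,0],0],[0.65,[0.2,0,0],0],[0.65,[0.1,0,0],0],[0.65,[0,0,0],0]]'
python3 - <<'E'
from h import *
go(.7056,.0114,.203,7)
for n in('top','side'): cv2.imwrite(f'pics/g4{n}.png',env.read_camera(n)[:,:,::-1])
b=cv2.imread('pics/g4side.png')[180:330,190:390]
cv2.imwrite('pics/g4.png',cv2.resize(b,None,fx=4,fy=4,interpolation=cv2.INTER_CUBIC))
E
```

```text
time_s: 10.08
tcp_pos: [0.566, -0.0037, 0.2019]
ee_rot: [-179.9, 0.3, 7.2]
contact_force: [-0.1, 0.7, -0.1]
finger_gap: 0.0304
grasp_force: 0.0
time_s: 10.5
tcp_pos: [0.6167, 0.0024, 0.2056]
ee_rot: [-180.0, 0.1, 7.2]
contact_force: [-1.1, 0.2, 1.1]
finger_gap: 0.0307
grasp_force: 1.1
time_s: 10.92
tcp_pos: [0.6664, 0.0086, 0.2057]
ee_rot: [-180.0, 0.1, 7.2]
contact_force: [-2.0, -1.2, 1.3]
finger_gap: 0.03
grasp_force: 1.1
time_s: 11.33
tcp_pos: [0.6923, 0.0118, 0.2052]
ee_rot: [180.0, 0.0, 7.2]
contact_force: [1.1, 0.8, 0.1]
finger_gap: 0.0306
grasp_force: 0.0
pose [0.6923 0.0118 0.2052] 7.17 gap 0.0306 t 11.3333 F [1.1 0.8 0.1]
turn units 0.04 then shift units [0.66 0.1  0.11]
```

View pics/g4.png

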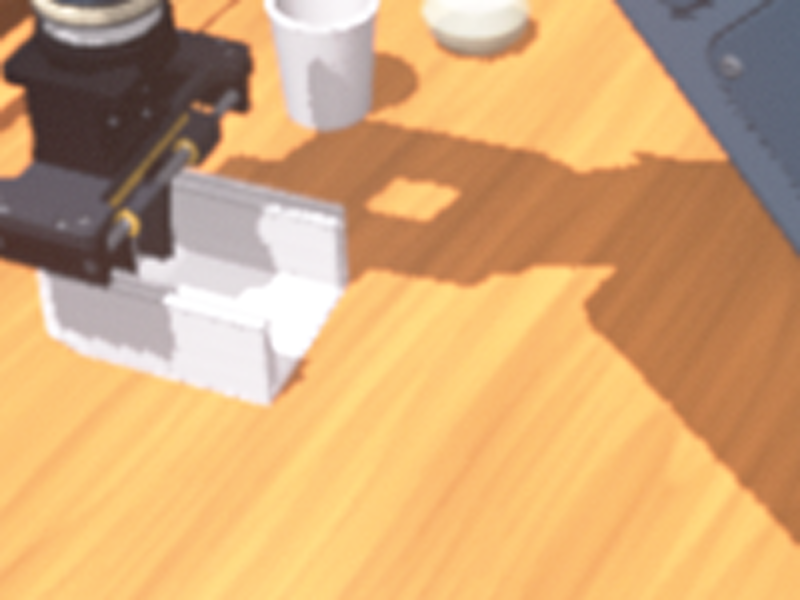

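The medium tray is nested inside the large one, its front edge set back at about (262,305). I keep pushing gently until the force shows it is home.

```bash
python3 -m crank '[[0.65,[0.15,0,0],0],[0.65,[0.15,0,0],0],[0.65,[0.1,0,0],0],[0.65,[0.1,0,0],0],[0.65,[0,0,0],0]]' 
python3 -m crank '[[0.65,[0.1,0,0],0],[0.65,[0.1,0,0],0],[0.65,[0,0,0],0]]'
```

```text
time_s: 11.85
tcp_pos: [0.7028, 0.0131, 0.2047]
ee_rot: [180.0, -0.0, 7.1]
contact_force: [-0.6, 0.7, 1.0]
finger_gap: 0.0306
grasp_force: 0.4
time_s: 12.1
tcp_pos: [0.7062, 0.0135, 0.2046]
ee_rot: [-180.0, 0.1, 7.2]
contact_force: [-3.5, -0.7, 1.0]
finger_gap: 0.0306
grasp_force: 1.5
```

```bash
python3 -m crank '[[0.65,[0.1,0,0],0],[0.65,[0.1,0,0],0],[0.65,[0,0,0],0]]'
python3 -m crank '[[0.65,[0.05,0,0],0],[0.65,[0.05,0,0],0],[0.65,[0,0,0],0]]'
```

```text
time_s: 12.35
tcp_pos: [0.7078, 0.0137, 0.2046]
ee_rot: [-180.0, 0.6, 7.2]
contact_force: [-10.9, -3.2, 7.3]
finger_gap: 0.0304
grasp_force: 5.5
time_s: 12.6
tcp_pos: [0.7085, 0.0137, 0.2045]
ee_rot: [-179.9, 0.9, 7.2]
contact_force: [-14.7, -3.8, 10.0]
finger_gap: 0.0306
grasp_force: 7.4
```

Force rises sharply at TCP x=0.708, about where home was predicted, so the medium tray is home. I back off, rise, and go to the small tray's back wall.

```bash
python3 -m crank '[[0.65,[-0.6,0,0],0],[0.65,[0,0,-0.9],0],[0.65,[0,0,-0.9],0],[0.65,[0,0,-0.9],0],[0.65,[0,0,-0.9],0]]'
python3 -m crank '[[0.3,[0,0,0],-1],[0.3,[0,0,0],-1],[0.3,[0,0,0],-1],[0.3,[0,0,0],-1],[0.3,[0,0,0],-1]]'|tail -3
python3 -m crank '[[0.3,[0,0,0],-1],[0.3,[0,0,0],-1],[0.3,[0,0,0],-1],[0.3,[0,0,0],-1],[0.3,[0,0,0],-1]]'|tail -3
python3 -m crank '[[0.3,[0,0,0],-1],[0.3,[0,0,0],-1],[0.3,[0,0,0],-1],[0.3,[0,0,0],-1],[0.3,[0,0,0],-1]]'|tail -3
python3 -m crank '[[0.3,[0,0,0],-1],[0.3,[0,0,0],-1],[0.3,[0,0,0],-1],[0.3,[0,0,0],-1],[0.3,[0,0,0],-1]]'|tail -3
python3 -m crank '[[0.3,[0,0,0],-0.6],[0.3,[0.94,-0.44,0],0],[0.3,[0.94,-0.44,0],0],[0.3,[0.94,-0.44,0],0],[0.3,[0.94,-0.44,0],0]]'|tail -3
python3 -m crank '[[0.3,[0.94,-0.44,0],0],[0.3,[0.94,-0.44,0],0],[0.3,[0.94,-0.44,0],0],[0.3,[0.94,-0.44,0],0],[0.3,[0.94,-0.44,0],0]]'|tail -3
python3 -m crank '[[0.3,[0.94,-0.44,0],0],[0.3,[0.94,-0.44,0],0],[0.3,[0.94,-0.44,0],0],[0.3,[0.94,-0.44,0],0],[0.3,[0.94,-0.44,0],0]]'|tail -3
python3 -m crank '[[0.3,[0.94,-0.44,0],0],[0.3,[0.94,-0.44,0],0],[0.3,[0,0,0],0],[0.3,[0,0,0],0]]'
python3 -c "
from h import *
go(.497,.2797,.202,101.6)
for n in('top','side'): cv2.imwrite(f'pics/g5{n}.png',env.read_camera(n)[:,:,::-1])
a=cv2.imread('pics/g5top.png')[140:240,240:340];b=cv2.imread('pics/g5side.png')[200:300,180:280]
cv2.imwrite('pics/g5.png',cv2.resize(np.hstack([a,b]),None,fx=4,fy=4,interpolation=cv2.INTER_CUBIC))"
```

```text
time_s: 13.02
tcp_pos: [0.7011, 0.0127, 0.2776]
ee_rot: [180.0, -0.2, 7.1]
contact_force: [-0.1, 0.9, 1.3]
finger_gap: 0.0306
grasp_force: 0.0
contact_force: [-0.2, -1.0, -0.2]
finger_gap: 0.0556
grasp_force: 0.0
contact_force: [0.3, -0.2, -0.6]
finger_gap: 0.0611
grasp_force: 0.0
contact_force: [0.5, 0.4, 0.3]
finger_gap: 0.0611
grasp_force: 0.0
contact_force: [-0.3, 0.1, 0.6]
finger_gap: 0.0611
grasp_force: 0.0
contact_force: [0.0, 0.7, 0.4]
finger_gap: 0.0605
grasp_force: 0.0
contact_force: [1.2, -0.6, 0.8]
finger_gap: 0.061
grasp_force: 0.0
contact_force: [-0.1, 0.5, -0.3]
finger_gap: 0.0612
grasp_force: 0.0
time_s: 16.27
tcp_pos: [0.5022, 0.2802, 0.277]
ee_rot: [179.9, -0.0, 101.7]
contact_force: [-0.1, 0.4, -0.2]
finger_gap: 0.0612
grasp_force: 0.0
pose [0.5022 0.2802 0.277 ] 101.69 gap 0.0612 t 16.2667 F [-0.1  0.4 -0.2]
turn units 0.02 then shift units [ 0.03 -0.26  3.75]
```

View pics/g5.png

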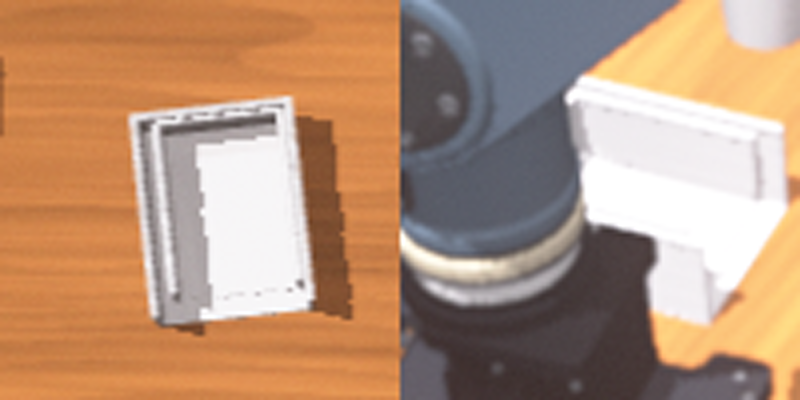

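The medium tray sits home in the large one: in the top crop its back rim at (215,112) lies against the large back wall, with its centre about 3 mm to the right. Now the grip on the small tray, then the drag to in front of the mouth.

```bash
python3 -m crank '[[0.3,[0,-0.26,0.2],0],[0.3,[0,0,0.9],0],[0.3,[0,0,0.9],0],[0.3,[0,0,0.9],0],[0.3,[0,0,0.8],0]]' 
python3 -m crank '[[1,[0,0,0],0],[1,[0,0,0],0],[1,[0,0,0],0],[1,[0,0,0],0],[1,[0,0,0],0]]' 25 |tail -3
python3 -m crank '[[1,[0,0,0],0],[1,[0,0,0],0],[1,[0,0,0],0],[1,[0,0,0],0],[1,[0,0,0],0]]' 25 
python3 -c "
from h import *
go(.5725,-.008,.203,97)"
```

```text
time_s: 16.78
tcp_pos: [0.4974, 0.2771, 0.2016]
ee_rot: [180.0, 0.0, 101.5]
contact_force: [-0.5, 0.6, 0.2]
finger_gap: 0.0614
grasp_force: 0.0
contact_force: [0.3, 0.0, 0.1]
finger_gap: 0.0355
grasp_force: 0.0
time_s: 17.62
tcp_pos: [0.4973, 0.2783, 0.203]
ee_rot: [179.9, -0.0, 101.6]
contact_force: [1.2, 0.4, -0.1]
finger_gap: 0.0039
grasp_force: 0.9
pose [0.4973 0.2783 0.203 ] 101.56 gap 0.0039 t 17.6167 F [ 1.2  0.4 -0.1]
turn units 1.0 then shift units [-14.67   1.99  -0.  ]
```

```bash
python3 -m crank '[[1,[0,0,0],0],[1,[0,0,0],0],[1,[0,0,0],0.5],[1,[0,0,0],0.5],[1,[-0.67,0.09,0],0]]' 
python3 -m crank '[[1,[-0.9,0.12,0],0],[1,[-0.9,0.12,0],0],[1,[-0.9,0.12,0],0],[1,[-0.9,0.12,0],0],[1,[-0.9,0.12,0],0]]' |tail -3
python3 -m crank '[[1,[-0.9,0.12,0],0],[1,[-0.9,0.12,0],0],[1,[-0.9,0.12,0],0],[1,[-0.9,0.12,0],0],[1,[-0.9,0.12,0],0]]' |tail -3
python3 -m crank '[[1,[-0.9,0.13,0],0],[1,[-0.9,0.13,0],0],[1,[-0.9,0.13,0],0],[1,[-0.9,0.13,0],0],[1,[-0.9,0.13,0],0]]' |tail -3
python3 -m crank '[[1,[-0.5,0.05,0],0],[1,[0,0,0],0],[1,[0,0,0],0]]'
python3 - <<'E'
from h import *
go(.5725,-.008,.203,97)
for n in('top','side'): cv2.imwrite(f'pics/g6{n}.png',env.read_camera(n)[:,:,::-1])
a=cv2.imread('pics/g6side.png');c=a[205:305,195:335]
c=cv2.resize(c,None,fx=5.7,fy=5.7,interpolation=cv2.INTER_CUBIC)
cv2.imwrite('pics/g6.png',c)
E
```

```text
time_s: 18.03
tcp_pos: [0.4999, 0.2664, 0.2029]
ee_rot: [180.0, -0.1, 97.0]
contact_force: [-1.2, 2.9, 2.4]
finger_gap: 0.0039
grasp_force: 25.0
contact_force: [0.0, 1.3, 2.6]
finger_gap: 0.0039
grasp_force: 25.0
contact_force: [-0.1, 1.9, 3.4]
finger_gap: 0.0037
grasp_force: 25.0
contact_force: [-0.2, 2.7, 5.1]
finger_gap: 0.0034
grasp_force: 25.0
time_s: 19.53
tcp_pos: [0.5724, -0.0092, 0.203]
ee_rot: [179.9, 0.1, 97.0]
contact_force: [0.1, -1.7, 2.5]
finger_gap: 0.0041
grasp_force: 25.0
pose [ 0.5724 -0.0092  0.203 ] 96.97 gap 0.0041 t 19.5333 F [ 0.1 -1.7  2.5]
turn units -0.01 then shift units [ 0.06  0.01 -0.  ]
```

View pics/g6.png

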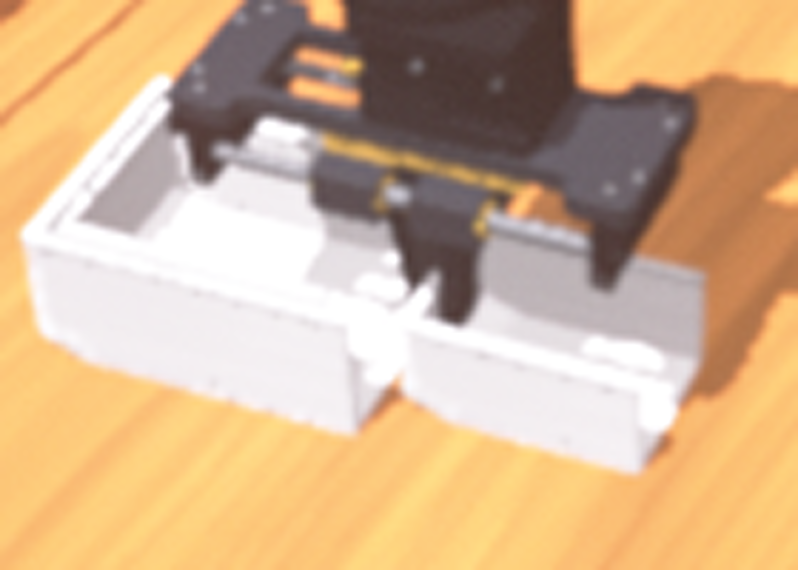

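Small tray is gripped in line with the mouth (FL corner (640,387), BL (403,325)). I measure lateral offsets, including the medium tray's from the unobstructed top view.

```bash
python3 - <<'E'
from h import *
f=lambda c,z:plane('side',(195+c[0]/5.7-.5,205+c[1]/5.7-.5),z)[:2]
a=np.radians(7);R=np.array([[np.cos(a),np.sin(a)],[-np.sin(a),np.cos(a)]])
o=f((348,323),.06)
for n,c,z in [('SBL',(403,325),.046),('SFL',(640,387),.046),('SFR',(705,270),.046),('SFLbot',(640,470),0),('LFLbot',(357,433),0)]:
    print(n,(R@(f(c,z)-o)*1000).round(1))
# profile across top image g5 in L frame: project points along v at several u, averaged
g=cv2.cvtColor(cv2.imread('pics/g5top.png'),cv2.COLOR_BGR2GRAY).astype(np.float32)
c=env.get_calibration('top');K=np.array([[c['fx'],0,c['cx']],[0,c['fy'],c['cy']],[0,0,1]])
L=np.array([.6538,.0038]);V=np.arange(-62,63,2)
def prof(us):
    X=np.array([[*(L+R.T@np.array([u,v])/1000),.057] for u in us for v in V])
    p=cv2.projectPoints(X,cv2.Rodrigues(np.array(c['R']))[0],np.array(c['t']),K,np.array([c['k1'],0,0,0.]))[0][:,0].astype(np.float32)
    return cv2.remap(g,p[:,0],p[:,1],cv2.INTER_LINEAR).reshape(len(us),-1).mean(0)
print(*[f'{v}:{x:.0f}' for v,x in zip(V,prof(np.arange(-40,40,1)))])
E
```

```text
SBL [-12.5 -20.2]
SFL [-110.1  -21.5]
SFR [-109.5  -93. ]
SFLbot [-109.5  -23.2]
LFLbot [ 1.3 -1.4]
-62:90 -60:91 -58:114 -56:166 -54:214 -52:230 -50:229 -48:235 -46:243 -44:244 -42:245 -40:246 -38:246 -36:246 -34:246 -32:246 -30:246 -28:246 -26:246 -24:246 -22:246 -20:246 -18:246 -16:246 -14:246 -12:246 -10:246 -8:246 -6:246 -4:246 -2:246 0:246 2:246 4:246 6:246 8:245 10:240 12:217 14:181 16:167 18:165 20:166 22:167 24:167 26:167 28:166 30:165 32:156 34:151 36:175 38:215 40:229 42:205 44:172 46:149 48:136 50:159 52:203 54:218 56:194 58:161 60:150 62:149
```

Medium sits about 3.5 mm right of centre, and small should move 1.5 mm right to match. I shift it, advance 22 mm, release, rise, turn and set up the push.

```bash
python3 -m crank '[[1,[-0.08,0.35,0],0],[1,[0,0.4,0],0],[1,[0,0.35,0],0],[1,[0,0,0],0],[0.5,[0,0,0],0]]' 
python3 -m crank '[[0.5,[0,0,0],0],[0.5,[0,0,0],0],[0.5,[0,0,0],0],[0.5,[0,0,-0.9],0],[0.5,[0,0,-0.9],0]]'
python3 -m crank '[[0.5,[0,0,-0.9],0],[0.75,[0,-0.6,-0.9],0],[0.75,[0,-0.6,0],1],[0.75,[0,0,0],1],[0.75,[0,0,0],1]]'|tail -3
python3 -m crank '[[0.75,[0,0,0],1],[0.75,[0,0,0],1],[0.75,[0,0,0],1],[0.75,[0,0,0],1],[0.75,[0,0,0],1]]'|tail -3
python3 -m crank '[[0.75,[0,0,0],1],[0.75,[0,0,0],1],[0.75,[0,0,0],1],[0.75,[0,0,0],1],[0.75,[0,0,0],1]]'|tail -3
python3 -m crank '[[0.75,[0,0,0],1],[0.75,[0,0,0],1],[0.75,[0,0,0],1],[0.75,[0,0,0],1],[0.75,[0,0,0],1]]'
python3 -m crank '[[0.75,[0,0,0],1],[0.75,[0,0,0],0.6],[0.75,[0,0,0],0],[0.75,[0,0,0],0]]'
python3 - <<'E'
from h import *
L=np.array([.6535,.005]);a=np.radians(7);u=np.array([np.cos(a),np.sin(a)]);v=np.array([-u[1],u[0]])
P=np.array([.5724,-.0092])+(.022-.024)*u-.0015*v; print(P);go(P[0],P[1],.203,7)
E
```

```text
time_s: 20.05
tcp_pos: [0.594, -0.0058, 0.2025]
ee_rot: [-179.9, -0.0, 97.1]
contact_force: [0.7, -0.6, 0.0]
finger_gap: 0.0061
grasp_force: 0.0
time_s: 20.47
tcp_pos: [0.5935, -0.0069, 0.2377]
ee_rot: [-179.8, -0.1, 97.0]
contact_force: [0.8, -0.9, -0.1]
finger_gap: 0.036
grasp_force: 0.0
contact_force: [0.2, -0.8, 0.6]
finger_gap: 0.0256
grasp_force: 0.0
contact_force: [-0.4, -0.3, -0.8]
finger_gap: 0.0218
grasp_force: 0.0
contact_force: [0.2, -0.6, -0.4]
finger_gap: 0.0219
grasp_force: 0.0
time_s: 22.13
tcp_pos: [0.5702, -0.01, 0.2745]
ee_rot: [-180.0, 0.0, 14.2]
contact_force: [-0.6, -0.2, -0.5]
finger_gap: 0.0216
grasp_force: 0.0
time_s: 22.47
tcp_pos: [0.5703, -0.01, 0.2746]
ee_rot: [-180.0, 0.0, 7.2]
contact_force: [-0.1, 0.4, -0.2]
finger_gap: 0.0216
grasp_force: 0.0
[ 0.57059771 -0.01093256]
pose [ 0.5703 -0.01    0.2746] 7.21 gap 0.0216 t 22.4667 F [-0.1  0.4 -0.2]
turn units 0.05 then shift units [0.01 0.05 3.58]
```

```bash
python3 -m crank '[[0.75,[0,0.05,0.9],0],[0.75,[0,0,0.9],0],[0.75,[0,0,0.9],0],[0.75,[0,0,0.85],0],[0.75,[0,0,0],0]]' 
python3 -m crank '[[0.75,[0.4,0,0],0],[0.75,[0.4,0,0],0],[0.75,[0.4,0,0],0],[0.75,[0.3,0,0],0],[0.75,[0.3,0,0],0]]'
```

```text
time_s: 22.88
tcp_pos: [0.5693, -0.0109, 0.2008]
ee_rot: [-179.9, 0.3, 7.2]
contact_force: [0.4, 0.7, -0.8]
finger_gap: 0.0217
grasp_force: 0.0
time_s: 23.3
tcp_pos: [0.6073, -0.0064, 0.2047]
ee_rot: [180.0, -0.1, 7.2]
contact_force: [-2.0, -0.0, 0.4]
finger_gap: 0.022
grasp_force: 0.9
```

```bash
python3 -m crank '[[0.75,[0.3,0,0],0],[0.75,[0.4,0,0],0],[0.75,[0.4,0,0],0],[0.75,[0.4,0,0],0],[0.75,[0.4,0,0],0]]'
```

```text
time_s: 23.72
tcp_pos: [0.6449, -0.0017, 0.2039]
ee_rot: [180.0, -0.0, 7.1]
contact_force: [-1.5, -0.5, -0.2]
finger_gap: 0.0219
grasp_force: 0.5
```

```bash
python3 -m crank '[[0.75,[0.4,0,0],0],[0.75,[0.4,0,0],0],[0.75,[0.4,0,0],0],[0.75,[0.4,0,0],0],[0.75,[0.3,0,0],0]]'
```

```text
time_s: 24.13
tcp_pos: [0.6827, 0.003, 0.2038]
ee_rot: [180.0, -0.0, 7.1]
contact_force: [-0.1, 0.8, 0.8]
finger_gap: 0.0217
grasp_force: 0.5
```

```bash
python3 -m crank '[[0.75,[0.3,0,0],0],[0.75,[0.2,0,0],0],[0.75,[0.15,0,0],0],[0.75,[0.1,0,0],0],[0.75,[0,0,0],0]]'
python3 -m crank '[[0.75,[0.1,0,0],0],[0.75,[0.1,0,0],0],[0.75,[0,0,0],0]]'
python3 -m crank '[[0.75,[0.1,0,0],0],[0.75,[0.1,0,0],0],[0.75,[0,0,0],0]]'
```

```text
time_s: 24.55
tcp_pos: [0.6968, 0.0048, 0.2038]
ee_rot: [180.0, -0.0, 7.1]
contact_force: [-0.8, -0.0, 0.4]
finger_gap: 0.0217
grasp_force: 0.4
time_s: 24.8
tcp_pos: [0.6991, 0.0051, 0.2035]
ee_rot: [-180.0, 0.3, 7.2]
contact_force: [-4.5, -1.2, 3.2]
finger_gap: 0.0218
grasp_force: 3.0
time_s: 25.05
tcp_pos: [0.701, 0.0053, 0.2034]
ee_rot: [-179.9, 0.8, 7.2]
contact_force: [-11.4, -3.1, 9.1]
finger_gap: 0.0218
grasp_force: 6.7
```

The force rises about 4 mm earlier than the geometry predicts, so I push a bit harder and then look.

```bash
python3 -m crank '[[0.75,[0.1,0,0],0],[0.75,[0.1,0,0],0],[0.75,[0,0,0],0]]'
python3 -m crank '[[0.75,[0.1,0,0],0],[0.75,[0.1,0,0],0],[0.75,[0,0,0],0]]'
python3 -m crank '[[0.75,[-0.7,0,0],0],[0.75,[-0.3,0,0],0],[0.75,[0,0,-0.9],0],[0.75,[0,0,-0.9],0],[0.75,[0,0,-0.9],0]]'
python3 -m crank '[[0.75,[0,0,-0.9],0],[0.75,[-1,0,-0.5],0],[0.75,[-1,1,0],0],[0.75,[-1,1,0],0],[0.75,[-1,1,0],0]]'|tail -3
python3 -m crank '[[0.75,[-1,1,0],0],[0.75,[-1,1,0],0],[0.75,[-1,1,0],0],[0.75,[-1,1,0],0],[0.75,[0,1,0],0]]'|tail -3
python3 - <<'E'
from h import *
for n in('top','side'): cv2.imwrite(f'pics/g7{n}.png',env.read_camera(n)[:,:,::-1])
a=cv2.imread('pics/g7top.png')[150:230,260:335];b=cv2.imread('pics/g7side.png')[215:285,195:280]
f=lambda i:cv2.resize(i,(395,395*i.shape[0]//i.shape[1]),interpolation=cv2.INTER_CUBIC)
a,b=f(a),f(b);h=max(len(a),len(b))
p=lambda i:cv2.copyMakeBorder(i,0,h-len(i),0,5,0)
cv2.imwrite('pics/g7.png',np.hstack([p(a),p(b)]))
E
```

```text
time_s: 25.3
tcp_pos: [0.7028, 0.0055, 0.2033]
ee_rot: [-179.9, 1.3, 7.2]
contact_force: [-17.7, -4.7, 12.9]
finger_gap: 0.0217
grasp_force: 10.5
time_s: 25.55
tcp_pos: [0.7046, 0.0056, 0.2033]
ee_rot: [-179.9, 1.8, 7.3]
contact_force: [-24.1, -5.7, 18.0]
finger_gap: 0.0216
grasp_force: 14.3
time_s: 25.97
tcp_pos: [0.6932, 0.0043, 0.2582]
ee_rot: [180.0, -0.1, 7.1]
contact_force: [0.3, -0.0, 0.1]
finger_gap: 0.0216
grasp_force: 0.0
contact_force: [1.4, -0.4, -0.8]
finger_gap: 0.0216
grasp_force: 0.0
contact_force: [0.1, 0.8, -0.1]
finger_gap: 0.0219
grasp_force: 0.0
```

View pics/g7.png

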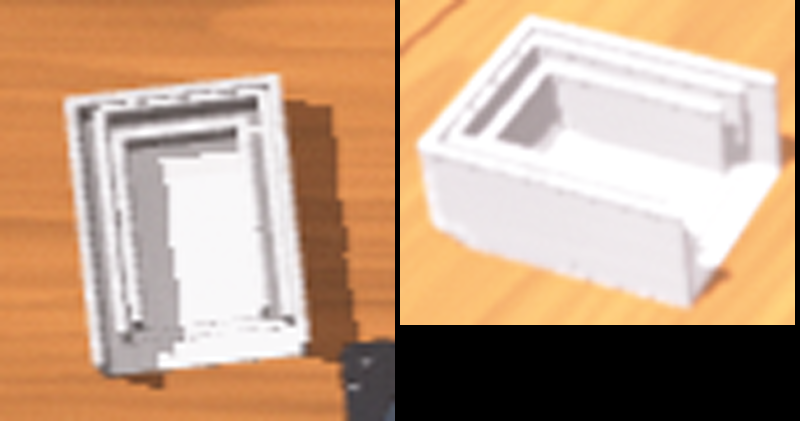

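The picture shows all three nested and square, but a dark gap at top crop (180,118) between the medium and small backs. The small tray is a few mm short of home. I measure the gap with profiles along the tray axis.

```bash
cat > pr.py <<'E'
from h import *
import sys
def prof(fn,us,vs,ax,z=.055):
    g=cv2.cvtColor(cv2.imread(fn),cv2.COLOR_BGR2GRAY).astype(np.float32)
    a=np.radians(7);R=np.array([[np.cos(a),np.sin(a)],[-np.sin(a),np.cos(a)]])
    c=env.get_calibration('top');K=np.array([[c['fx'],0,c['cx']],[0,c['fy'],c['cy']],[0,0,1]])
    X=np.array([[*(np.array([.6538,.0038])+R.T@np.array([u,v])/1000),z] for u in us for v in vs])
    p=cv2.projectPoints(X,cv2.Rodrigues(np.array(c['R']))[0],np.array(c['t']),K,np.array([c['k1'],0,0,0.]))[0][:,0].astype(np.float32)
    return cv2.remap(g,p[:,0],p[:,1],cv2.INTER_LINEAR).reshape(len(us),-1).mean(ax)
sh=lambda t,A,y:print(t,*[f'{v}:{x:.0f}' for v,x in zip(A,y)])
E
python3 - <<'E'
from pr import *
U=np.arange(40,80,1)
for fn in('pics/g5top.png','pics/g7top.png'):
    for lo,hi in((-28,-12),(5,22)): sh(f'{fn} v{lo}..{hi}',U,prof(fn,U,np.arange(lo,hi),1))
V=np.arange(-62,63,2)
for lo,hi in((-35,-15),(15,40)): sh(f'lat u{lo}',V,prof('pics/g7top.png',np.arange(lo,hi),V,0))
E
```

```text
pics/g5top.png v-28..-12 40:241 41:241 42:241 43:241 44:241 45:239 46:228 47:205 48:182 49:171 50:170 51:169 52:168 53:166 54:161 55:145 56:124 57:105 58:97 59:92 60:97 61:110 62:127 63:157 64:193 65:219 66:212 67:192 68:185 69:200 70:219 71:225 72:216 73:203 74:187 75:173 76:162 77:160 78:162 79:163
pics/g5top.png v5..22 40:204 41:203 42:204 43:204 44:204 45:202 46:198 47:186 48:174 49:167 50:166 51:166 52:165 53:161 54:155 55:140 56:119 57:98 58:90 59:91 60:96 61:110 62:130 63:156 64:178 65:195 66:193 67:188 68:187 69:200 70:214 71:223 72:214 73:193 74:172 75:156 76:147 77:143 78:144 79:145
pics/g7top.png v-28..-12 40:170 41:157 42:139 43:120 44:110 45:104 46:115 47:142 48:172 49:201 50:222 51:235 52:226 53:209 54:187 55:160 56:134 57:112 58:102 59:95 60:98 61:111 62:127 63:157 64:193 65:221 66:217 67:201 68:195 69:208 70:224 71:229 72:220 73:208 74:192 75:178 76:167 77:165 78:166 79:167
pics/g7top.png v5..22 40:166 41:156 42:136 43:114 44:102 45:107 46:116 47:144 48:182 49:217 50:233 51:237 52:229 53:206 54:180 55:153 56:128 57:105 58:95 59:96 60:100 61:115 62:136 63:164 64:189 65
[... 341 characters left out ...]
4:248 -2:248 0:248 2:248 4:247 6:241 8:214 10:181 12:175 14:175 16:175 18:173 20:173 22:173 24:170 26:168 28:186 30:222 32:234 34:207 36:188 38:222 40:232 42:211 44:177 46:156 48:146 50:170 52:216 54:228 56:201 58:166 60:156 62:156
lat u15 -62:96 -60:97 -58:116 -56:167 -54:214 -52:232 -50:232 -48:236 -46:239 -44:220 -42:186 -40:176 -38:192 -36:221 -34:240 -32:242 -30:238 -28:234 -26:234 -24:235 -22:235 -20:236 -18:236 -16:237 -14:237 -12:236 -10:233 -8:231 -6:231 -4:232 -2:232 0:233 2:233 4:233 6:230 8:215 10:189 12:174 14:172 16:172 18:171 20:171 22:170 24:168 26:162 28:175 30:210 32:230 34:214 36:193 38:219 40:236 42:218 44:181 46:154 48:138 50:152 52:199 54:222 56:204 58:168 60:153 62:153
```

The small tray is about 5 to 9 mm short. The upward force suggests the fingertips bore on the inner back slope and dragged the tray out again on retreat. I'll push again with the tips about 13 mm higher, near the rim.

```bash
python3 - <<'E'
from h import *
a=np.radians(7);u=np.array([np.cos(a),np.sin(a)]);v=np.array([-u[1],u[0]])
P=np.array([.6538,.0038])+.022*u-.003*v; print(P);go(P[0],P[1],.217,7)
E
```

```text
[0.67600162 0.00350349]
pose [ 0.5546 -0.1777  0.2864] 6.91 gap 0.0218 t 26.9 F [-0.  -0.1  0.3]
turn units -0.02 then shift units [ 7.13 -8.25  3.47]
```

```bash
python3 -m crank '[[0.75,[0.79,-0.93,0],0],[0.75,[0.79,-0.93,0],0],[0.75,[0.79,-0.93,0],0],[0.75,[0.79,-0.93,0],0],[0.75,[0.79,-0.93,0],0]]'|tail -3
python3 -m crank '[[0.75,[0.79,-0.93,0],0],[0.75,[0.79,-0.93,0],0],[0.75,[0.79,-0.93,0],0],[0.75,[0.79,-0.93,0],0],[0.75,[0,0,0],0]]'
python3 -c "
from h import *
go(.676,.0035,.217,7)"
```

```text
contact_force: [0.1, 0.7, 0.2]
finger_gap: 0.0216
grasp_force: 0.0
time_s: 27.73
tcp_pos: [0.6765, 0.0145, 0.2861]
ee_rot: [-179.9, -0.3, 7.4]
contact_force: [0.2, -0.4, -0.6]
finger_gap: 0.0216
grasp_force: 0.0
pose [0.6765 0.0145 0.2861] 7.4 gap 0.0216 t 27.7333 F [ 0.2 -0.4 -0.6]
turn units 0.09 then shift units [-0.09  0.54  3.46]
```

```bash
python3 -m crank '[[0.75,[0,0.5,0.2],0],[0.75,[0,0,0.8],0],[0.75,[0,0,0.8],0],[0.75,[0,0,0.8],0],[0.75,[0,0,0.8],0]]'|tail -3
python3 -m crank '[[0.75,[0,0,0],0],[0.75,[0.2,0,0],0],[0.75,[0.2,0,0],0],[0.75,[0.2,0,0],0],[0.75,[0,0,0],0]]'
python3 -m crank '[[0.75,[0.1,0,0],0],[0.75,[0.1,0,0],0],[0.75,[0.1,0,0],0],[0.75,[0,0,0],0]]'
python3 -m crank '[[0.75,[0.1,0,0],0],[0.75,[0.1,0,0],0],[0.75,[0,0,0],0]]'
```

```text
contact_force: [0.5, -1.2, 0.5]
finger_gap: 0.0218
grasp_force: 0.0
time_s: 28.57
tcp_pos: [0.6887, 0.0007, 0.2193]
ee_rot: [179.9, -0.3, 7.1]
contact_force: [0.3, 0.5, -0.2]
finger_gap: 0.0222
grasp_force: 0.0
time_s: 28.9
tcp_pos: [0.6933, 0.0018, 0.218]
ee_rot: [180.0, -0.0, 7.2]
contact_force: [-0.3, 1.0, -0.3]
finger_gap: 0.0216
grasp_force: 0.0
time_s: 29.15
tcp_pos: [0.6973, 0.0023, 0.2177]
ee_rot: [-180.0, 0.0, 7.1]
contact_force: [-1.0, 0.1, 0.2]
finger_gap: 0.0219
grasp_force: 0.4
```

```bash
python3 -m crank '[[0.75,[-0.1,-0.15,0],0],[0.75,[0.1,0,0],0],[0.75,[0.1,0,0],0],[0.75,[0.1,0,0],0],[0.75,[0,0,0],0]]'
python3 -m crank '[[0.75,[0.1,0,0],0],[0.75,[0.1,0,0],0],[0.75,[0,0,0],0]]'
python3 -m crank '[[0.75,[0.1,0,0],0],[0.75,[0.1,0,0],0],[0.75,[0,0,0],0]]'
```

```text
time_s: 29.57
tcp_pos: [0.7011, 0.0058, 0.2178]
ee_rot: [180.0, -0.0, 7.1]
contact_force: [0.1, 0.1, -0.7]
finger_gap: 0.0215
grasp_force: 0.0
time_s: 29.82
tcp_pos: [0.7038, 0.0061, 0.2176]
ee_rot: [-180.0, 0.3, 7.2]
contact_force: [-4.1, -0.5, 2.4]
finger_gap: 0.0217
grasp_force: 2.3
time_s: 30.07
tcp_pos: [0.7055, 0.0062, 0.2176]
ee_rot: [-180.0, 0.8, 7.2]
contact_force: [-10.8, -2.5, 8.8]
finger_gap: 0.0222
grasp_force: 6.1
```

Contact is now 4 mm before the medium tray's mark, as geometry predicts for home. I give a slightly firmer press, retreat cleanly and measure.

```bash
python3 -m crank '[[0.75,[0.1,0,0],0],[0.75,[0.1,0,0],0],[0.75,[0,0,0],0]]'
python3 -m crank '[[0.75,[-0.4,0,-0.1],0],[0.75,[-0.5,0,-0.1],0],[0.75,[0,0,-0.9],0],[0.75,[0,0,-0.9],0],[0.75,[0,0,-0.9],0]]'
python3 -m crank '[[0.75,[0,0,-0.9],0],[0.75,[-1,0,-0.5],0],[0.75,[-1,1,0],0],[0.75,[-1,1,0],0],[0.75,[-1,1,0],0]]'|tail -3
python3 -m crank '[[0.75,[-1,1,0],0],[0.75,[-1,1,0],0],[0.75,[-1,1,0],0],[0.75,[-1,1,0],0],[0.75,[0,1,0],0]]'|tail -3
python3 - <<'E'
from pr import *
for n in('top','side'): cv2.imwrite(f'pics/g8{n}.png',env.read_camera(n)[:,:,::-1])
U=np.arange(40,80,1);fn='pics/g8top.png'
for lo,hi in((-28,-12),(5,22)): sh(f'v{lo}',U,prof(fn,U,np.arange(lo,hi),1))
a=np.arange(-85,-35,1)
for lo,hi in ((24,30),(34,40),): sh(f'front v{lo}',a,prof(fn,a,np.arange(lo,hi),1))
E
```

```text
time_s: 30.32
tcp_pos: [0.7071, 0.0063, 0.2175]
ee_rot: [-179.9, 1.3, 7.2]
contact_force: [-18.7, -5.1, 14.2]
finger_gap: 0.0219
grasp_force: 9.9
time_s: 30.73
tcp_pos: [0.6952, 0.0049, 0.2763]
ee_rot: [180.0, -0.1, 7.1]
contact_force: [0.1, 0.3, 0.3]
finger_gap: 0.0215
grasp_force: 0.0
contact_force: [-0.4, -0.8, -0.6]
finger_gap: 0.0218
grasp_force: 0.0
contact_force: [0.5, 1.1, -0.6]
finger_gap: 0.0217
grasp_force: 0.0
v-28 40:245 41:245 42:244 43:243 44:234 45:222 46:201 47:187 48:176 49:174 50:172 51:166 52:147 53:123 54:105 55:104 56:110 57:127 58:159 59:194 60:215 61:212 62:207 63:202 64:212 65:219 66:211 67:192 68:187 69:203 70:223 71:230 72:221 73:209 74:193 75:178 76:167 77:165 78:167 79:168
v5 40:187 41:187 42:186 43:183 44:178 45:174 46:172 47:173 48:172 49:171 50:165 51:155 52:139 53:120 54:103 55:101 56:116 57:136 58:167 59:201 60:227 61:220 62:198 63:188 64:194 65:203 66:196 67:191 68:190 69:205 70:218 71:228 72:219 73:198 74:178 75:162 76:153 77:149 78:149 79:150
front v24 -85:151 -84:142 -83:126 -82:111 -81:104 -80:96 -79:88 -78:88 -77:88 -76:94 -75:112 -74:130 -73:146 -72:161 -71:175 -70:177 -69:177 -68:176 -67:177 -66:177 -65:177 -64:177 -63:177 -62:177 -61:177 -60:176 -59:173 -58:170 -57:168 -56:171 -55:174 -54:176 -53:177 -52:177 -51:177 -50:177 -49:177 -48:177 -47:177 -46:177 -45:170 -44:164 -43:158 -42:149 -41:141 -40:138 -39:142 -38:146 -37:155 -36:166
front v34 -85:150 -84:152 -83:152 -82:151 -81:150 -80:135 -79:117 -78:102 -77:99 -76:96 -75:101 -74:132 -73:162 -72:176 -71:176 -70:176 -69:176 -68:175 -67:175 -66:176 -65:176 -64:177 -63:176 -62:176 -61:172 -60:164 -59:158 -58:147 -57:135 -56:126 -55:131 -54:137 -53:148 -52:170 -51:192 -50:203 -49:204 -48:205 -47:203 -46:199 -45:198 -44:202 -43:206 -42:207 -41:206 -40:205 -39:205 -38:205 -37:205 -36:207
```

Rim spacing is now 5 and 6 mm, where 4.9 is expected when home. The medium tray did not shift under the 19 N press, so both are seated. One check that the bystanders haven't moved, then I hand in.

```bash
python3 - <<'E'
from h import *
a,b=[cv2.GaussianBlur(cv2.imread(f'pics/{n}.png'),(3,3),0).astype(int) for n in('top0','g8top')]
ok=True
for n,(x,y) in dict(punch=(211,162),torch=(168,189),tin=(376,176),pw=(418,197),turq=(494,205),L=(297,170)).items():
    d=np.abs(a-b)[y-24:y+24,x-30:x+30].max(2);print(n,round(d.mean(),1),d.max())
s=env.observe();print(s['time_s'],s['tcp_pos'],s['contact_force'])
E
```

```text
punch 10.5 14
torch 9.5 14
tin 18.0 132
pw 19.3 150
turq 10.8 51
L 18.9 133
31.6667 [ 0.55652254 -0.17706791  0.30451834] [ 1.22967217 -0.33783631  0.90134519]
```

```bash
python3 -m crank '[[0.75,[-1,0,-0.5],0],[0.75,[-1,0,-0.5],0],[0.75,[-1,0,-0.5],0],[0.75,[-1,0,0],0],[0.75,[0,0,0],0]]'|tail -3
python3 - <<'E'
from h import *
cv2.imwrite('pics/g9top.png',env.read_camera('top')[:,:,::-1])
a,b=[cv2.GaussianBlur(cv2.imread(f'pics/{n}.png'),(3,3),0).astype(np.float32) for n in('top0','g9top')]
for n,(x,y) in dict(tin=(376,176),pw=(418,197)).items():
    A,B=[cv2.cvtColor(i,cv2.COLOR_BGR2GRAY)[y-16:y+16,x-16:x+16] for i in(a,b)]
    print(n,cv2.phaseCorrelate(A,B,cv2.createHanningWindow((32,32),cv2.CV_32F)),np.abs(A-B).max())
E
```

```text
contact_force: [-0.4, 0.6, -0.0]
finger_gap: 0.0217
grasp_force: 0.0
tin ((0.08338807263189096, 0.042534281325821155), 0.9319044705480337) 8.772247
pw ((-0.13863035508650867, 0.15530625022294586), 0.8332261946052313) 10.167175
```

Tin and paperweight show under 0.25 px of shift, so they are unmoved. Handing in.

```bash
python3 -c "
from workcell import env
print(env.sign_off())"
```

```text
the job is handed in; nothing more can be done
None
```

I nested the medium tray home in the large one and the small tray home in the medium, by sliding only and without moving the bystanders, and handed the job in at about 32 s of the 72 s allowed; the judge's verdict was not shown.

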